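# Lock a router lift's recessed height hub

## Task

Lock the router lift's height adjuster so that it cannot creep: reach into the round well in the plywood block and turn the hub by its orange grip bar until one of the hub's two slots (either will do) lines up with the steel lock bolt, then slide the bolt fully home into that slot by its blue fin. Leave the jar, the offcut and the brush where they are.

Things in the scene. Friction and masses are not known exactly. Their poses are not given: they have to be found in the camera images.
- unit: the adjuster unit, fixed to the bench: plywood block 130 x 130 mm, top 64 mm above the bench, on an aluminium plate 8 mm thick, 160 mm (x) by 310 mm (y, from -85 to +225). Origin: on the axis of the block's round well, at bench height; z up; y points from the well to the bolt, which sticks out of the block on that side
- well (a point): centre of the mouth of the round well in the block, level with its lip, 64 mm above the bench. The well is 92 mm across with straight walls, its floor 8 mm above the bench. A hand more than about 80 mm wide over the backs of its open fingers does not fit: open only part way
- hub_grip (a point): point on the hub's axis (the well's axis) at the height to grip its orange bar: 40 mm above the bench, 24 mm below the lip. The bar is 40 mm long (x of this frame), 14 mm thick (y), its top 52 mm and its foot 18 mm above the bench. Below it is a disc 68 mm across with a slot at each end of the bar. The frame turns with the hub
- hub (a joint): hub angle, rad, counter-clockwise from above positive; the bar's angle from the unit's y axis. 0 and 3.1416: bar along the bolt, a slot facing it (slot 16 mm wide, takes the bolt within 0.1 rad). Starts 0.6 to 2.54, stops at -0.4 and 3.54; 0.08 N m of friction, stays where left
- bolt_grip (a point): centre of the blue fin on the lock bolt, 48 mm above the bench. Fin 12 mm thick (x), 26 mm long (y, the sliding direction), from 17 to 63 mm above the bench; dark rails beside the bolt are 20 mm high. Axes as the unit's. It is 140 mm from the well's axis with the bolt back, 108 mm with it home
- bolt (a joint): how far the bolt is slid in, m, along the unit's -y: 0 fully back, 0.032 fully home at its stop; starts 0 to 0.008. Steel bar 9 mm wide, round nose. At 0.014 the nose reaches the hub's rim and is stopped there if no slot faces it. About 2 N of friction, stays where left
- jar: loose closed amber glass jar with a steel cap, 60 mm across, 85 mm tall, a bystander; origin at the centre of its underside
- offcut: loose dark wood offcut, 45 x 90 x 22 mm, a bystander; origin at the centre of its underside
- brush: loose small bench brush lying flat, a bystander; origin on its underside

How it is judged:
By the outcome, as a careful person would: the job done as asked, in the order asked, and still so for the second after the job is handed in, with the robot touching nothing.
It also fails if it takes over 40 s, if anything falls off the work surface, if the arm or the gripper's body presses on something with over 40 N, if the wrist force passes 120 N, or if a joint passes its speed limit or range.

## Robot

A 6-joint arm with a two-finger parallel gripper is mounted at the origin on the work surface. World frame = base frame: x ahead of the robot, y to its left, z up, the work surface at z = 0. Lengths are in m, angles in rad, forces in N, time in s.
With the tool pointing down it reaches from about 0.275 to 0.85 m from the base axis. Payload 5.2 kg.
Tool frame: the origin (TCP) lies midway between the tips of the shut fingers; the grasp point (between the pads) lies 19 mm behind it (env.grasp_offset is the distance from the TCP to the grasp point, in m); z points along the fingers, y is the direction in which the jaws open and shut (so a half turn about z gives the same grasp; the last joint's range is limited). The gripper opens to 85 mm and grips with 20 to 120 N. Pads are 22 mm wide; open, the fingers measure 114 mm over their backs; the gripper's body (76 mm by 85 mm) begins 54 mm behind the grasp point. The pads swing forward as they close: fully open they stand 13 mm farther back than shut.
Start: joints at [0.988, 0.259, 1.535, -0, 1.348, -0.203], TCP at [0.204, 0.511, 0.231] pointing down, gripper open.
Joint ranges: [-3.14, 3.14], [-0.91, 2.08], [0.19, 2.58], [-1.22, 4.36], [0.22, 2.71], [-3.12, 3.12]. Speed limits (rad/s): [2.57, 2.57, 3.14, 3.14, 3.14, 3.14].

## Interface

Orientations are given as a rotation vector (axis times angle).
In Python, from bench import env, cams, job gives the robot as it stands.
- The arm moves only by the shell command python3 -m handwheel 'ROWS' [FORCE]. ROWS is JSON, a list of rows, each a list of 7 numbers: the turn, a rotation vector about the tool's x, y, z in degrees, then the shift along the tool's x, y, z in cm, then the opening, from -1 (shut) to 1 (fully open), so that 0 is half open. A call has 1 to 5 rows; each row is the pose to reach, as a shift and turn from the pose commanded when the call began, along the tool's axes at that moment; what a row does not reach only later rows make up. A row lasts 1/10 s, in which the tool goes at most 50 mm and 8.59 degrees, less where a joint would pass 70% of its speed; a pose out of reach is approached as far as the arm can. A call with a gripper value outside its range is refused whole. The fingers move at their own pace and stop on an object; FORCE is the grip in N (left out, the last holds). Time passes only in rows, so rows that repeat a pose let the fingers close. It gives the time, the measured TCP pose, the force and the opening at its end, in the units of the state.
- env.observe(): the state, without advancing time (a new reading comes with each control period).
- cams.camera(name): name is "side" or "top" or "wrist"; returns a dict with "color" (400x640x3 uint8, red, green, blue), "range_z" (400x640 float32, m along the optical axis (not along the pixel's ray), 0 where there is no reading), "vfov" (degrees; the focal length in pixels is half the picture's height over the tangent of half this angle, whatever the lens; pixels are square), "cx", "cy" (the principal point, pixels), "k1" (the pictures are not rectified: a ray, as slopes to the right and down, at radius r is drawn at 1 + k1 r^2 times it, then the intrinsics apply), "world_to_cam" (4x4, takes a point from world to camera coordinates). Camera axes: x right, y down, z forward; pixel columns grow to the right and rows downward; lengths in m; the calibration is good to about 2 mm. A picture is of the moment at which its call begins.
- job.finish_job(): hands the job in, once; it reports no verdict.
The state is a dict: "time": time; "joint_pos": joint angles; "qvel": joint speeds; "effort": joint torques, N m; "tool_pos": TCP position; "tool_rot": TCP orientation; "contact_force": force on the tool from outside, world axes, zero at the start; "wrist_torque": the same for the moment, N m; "grip_width": finger opening in m.
Only numpy, scipy, OpenCV 4.12 (cv2) and the standard library are available. Lean on these libraries where they do the work, as an engineer would, in place of code of your own. Each camera call takes 0.05 s, during which the arm holds its last target.

## Working session

There is one attempt and no reset: what is moved stays moved. The work goes in short steps, Python scripts to look and compute and a shell command to move; the robot and the scene stay as the last step left them, time stands still between calls to the robot, and variables do not carry over. Pictures are saved under pics/ and viewed, and the job is handed in when it is done.

```bash
ls -la; mkdir -p pics
cat > h.py <<'E'
import numpy as np, cv2
from scipy.spatial.transform import Rotation as R
def f_of(c): return 200/np.tan(np.radians(c["vfov"])/2)
def Kd(c):
    f=f_of(c); return np.array([[f,0,c["cx"]],[0,f,c["cy"]],[0,0,1.]]), np.array([c["k1"],0,0,0,0.])
def ray(c,uv):
    K,d=Kd(c); p=cv2.undistortPoints(np.array(uv,float).reshape(-1,1,2),K,d).reshape(-1,2)
    dc=np.c_[p,np.ones(len(p))]; T=c["world_to_cam"]; Rm=T[:3,:3]
    return -Rm.T@T[:3,3], dc@Rm
def plane(c,uv,z):
    o,d=ray(c,uv); s=(z-o[2])/d[:,2]; return o+d*s[:,None]
def depth(c,uv):
    o,d=ray(c,uv); u=np.round(np.array(uv).reshape(-1,2)).astype(int)
    return o+d*c["range_z"][u[:,1],u[:,0]][:,None]
def proj(c,P):
    K,d=Kd(c);T=c["world_to_cam"]; return cv2.projectPoints(np.array(P,float).reshape(-1,1,3),cv2.Rodrigues(T[:3,:3])[0],T[:3,3],K,d)[0].reshape(-1,2)
def cloud(c):
    v,u=np.mgrid[0:400,0:640]; P=depth(c,np.c_[u.ravel(),v.ravel()]).reshape(400,640,3); P[c["range_z"]==0]=np.nan; return P
E
python3 - <<'E'
from bench import env,cams
import cv2,pickle
s=env.observe(); print(s, env.grasp_offset)
D={}
for n in ("side","top","wrist"):
    c=cams.camera(n); D[n]=c; cv2.imwrite(f"pics/{n}0.png",c["color"][:,:,::-1]); print(n,c["vfov"],c["cx"],c["cy"],c["k1"])
pickle.dump(D,open("c0.pkl","wb"))
E
```

```text
total 12
drwxr-xr-x  3 agent agent 4096 Dec  7 06:17 .
drwxr-xr-x 23 root  root  4096 Dec  7 06:17 ..
drwxr-xr-x  2 agent agent 4096 Dec  7 06:17 pics
{'time': 0.0, 'joint_pos': array([ 9.88231926e-01,  2.59347079e-01,  1.53605890e+00, -3.15288851e-05,
        1.34795072e+00, -2.02784678e-01]), 'qvel': array([-5.51573696e-04, -4.10746980e-05,  1.76502494e-04, -1.17630525e-03,
       -5.10879563e-04, -1.34737998e-03]), 'effort': array([-5.84757636e-04, -4.46030009e+01, -2.90574825e+01, -3.83307652e-04,
        1.16906280e-02,  4.03672539e-05]), 'tool_pos': array([0.20359358, 0.51039189, 0.23048217]), 'tool_rot': array([-5.92844891e-01, -3.08448865e+00,  2.57800551e-03]), 'contact_force': array([-0.95033077,  0.24474148,  0.35378844]), 'wrist_torque': array([ 0.00826512, -0.0229713 , -0.00606688]), 'grip_width': 0.08561031632641526} 0.0187
side 46.44536668223142 322.694255353107 189.9093713312756 -0.10014811369051785
top 57.44207384069939 317.11514173550216 204.93619085013054 -0.0140266523259782
wrist 63.43263862461188 318.3526673556465 198.0280753483719 -0.03750128889390375
```

View pics/side0.png

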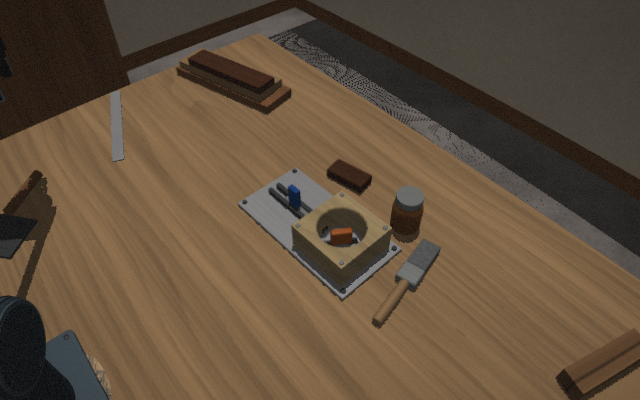

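View pics/top0.png

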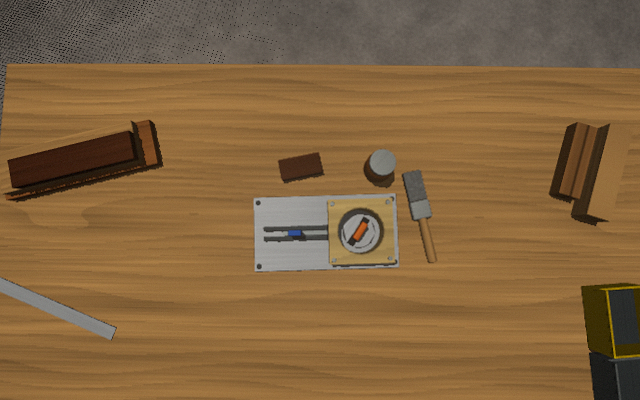

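View pics/wrist0.png

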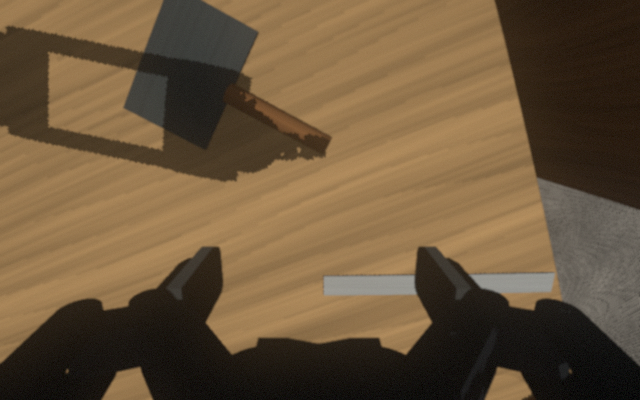

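The top view shows the block centred near (362,231), the orange bar near (360,231), the blue fin near (294,233), the offcut at (300,167), the jar at (381,167) and the brush at (420,215). Next I'll measure their positions.

Run:
```python
import pickle,numpy as np,cv2
from h import *
np.set_printoptions(precision=4,suppress=True)
D=pickle.load(open("c0.pkl","rb"))
for n in ("top","side"):
    c=D[n]; P=cloud(c); hsv=cv2.cvtColor(c["color"],cv2.COLOR_RGB2HSV)
    H,S,V=[hsv[...,i].astype(int) for i in range(3)]
    xy=P[...,:2]
    roi=np.zeros((400,640),bool)
    if n=="top": roi[180:290,240:410]=1
    else: roi[150:300,230:410]=1
    blue=(H>100)&(H<130)&(S>120)&roi
    org=(H<13)&(S>190)&(V>120)&roi
    for nm,m,zt in(("blue",blue,.063),("orange",org,.052)):
        p=P[m]; p=p[~np.isnan(p[:,0])]; print(n,nm,m.sum(),np.median(p,0),"zmax",np.percentile(p[:,2],[5,50,95]))
        t=p[abs(p[:,2]-zt)<.004]; print("  top pts",len(t),t.mean(0) if len(t) else 0)
        ys,xs=np.where(m); q=plane(c,np.c_[xs,ys].astype(float),zt)
        r=cv2.minAreaRect((q[:,:2]*1000).astype(np.float32)); print("  plane rect",r, cv2.boundingRect(m.astype(np.uint8)))
    # block top
    m=roi&(abs(P[...,2]-.064)<.005); m=cv2.morphologyEx(m.astype(np.uint8),cv2.MORPH_OPEN,np.ones((3,3)))
    ys,xs=np.where(m); q=plane(c,np.c_[xs,ys].astype(float),.064)
    print(n,"blocktop",m.sum(),cv2.minAreaRect((q[:,:2]*1000).astype(np.float32)), np.nanmedian(P[...,2][m>0]))
    # plate
    m=roi&(abs(P[...,2]-.008)<.004)&(S<70); ys,xs=np.where(m); q=plane(c,np.c_[xs,ys].astype(float),.008)
    print(n,"plate",m.sum(),cv2.minAreaRect((q[:,:2]*1000).astype(np.float32)))
    print(n, "bench z", np.nanmedian(P[300:340,250:400,2]))
c=D["top"]; cv2.imwrite("pics/topz.png",cv2.resize(c["color"][180:285,240:450,::-1],None,fx=3.8,fy=3.8,interpolation=cv2.INTER_CUBIC))
```

```text
top blue 73 [0.5665 0.0699 0.0621] zmax [0.0588 0.0621 0.0647]
  top pts 68 [0.566  0.0695 0.0624]
  plane rect ((565.65869140625, 69.90184020996094), (9.985837936401367, 24.08063316345215), 0.7117450833320618) (288, 230, 13, 6)
top orange 113 [ 0.5705 -0.0633  0.051 ] zmax [0.0489 0.051  0.0532]
  top pts 111 [ 0.5714 -0.0631  0.0511]
  plane rect ((571.2743530273438, -62.95777130126953), (12.212860107421875, 37.3017578125), 58.29395294189453) (353, 222, 14, 18)
top blocktop 2673 ((570.355712890625, -24.57677459716797), (129.9414520263672, 209.28256225585938), 2.4544641971588135) 0.06323109326481113
top plate 6026 ((581.46142578125, -7.9185638427734375), (185.6625518798828, 337.4984436035156), 3.0441458225250244)
top bench z -0.0006790484908882899
side blue 201 [0.5629 0.0629 0.0476] zmax [0.0232 0.0476 0.0647]
  top pts 57 [0.5657 0.0665 0.0632]
  plane rect ((555.3485717773438, 53.03667449951172), (59.39353942871094, 21.823829650878906), 55.459232330322266) (288, 185, 13, 23)
side orange 11 [ 0.5745 -0.0647  0.0526] zmax [0.0516 0.0526 0.0538]
  top pts 11 [ 0.5731 -0.0629  0.0525]
  plane rect ((573.782470703125, -64.09980010986328), (6.629487991333008, 34.86265563964844), 58.80537796020508) (332, 228, 20, 4)
side blocktop 2800 ((596.9203491210938, -24.052108764648438), (187.05979919433594, 212.962646484375), 2.11181640625) 0.06472416349349158
side plate 4478 ((611.893798828125, -24.977645874023438), (245.71939086914062, 375.1270446777344), 2.412893533706665)
side bench z 0.0005784947481594083
```

```bash
ls pics
```

```text
side0.png
top0.png
topz.png
wrist0.png
```

Run:
```python
import pickle,numpy as np,cv2
from h import *
np.set_printoptions(precision=4,suppress=True)
D=pickle.load(open("c0.pkl","rb"))
for n in ("top","side"):
    c=D[n]; P=cloud(c); hsv=cv2.cvtColor(c["color"],cv2.COLOR_RGB2HSV)
    H,S,V=[hsv[...,i].astype(int) for i in range(3)]
    roi=(abs(P[...,0]-.571)<.12)&(P[...,1]>-.17)&(P[...,1]<.20)
    m=(roi&(abs(P[...,2]-.064)<.005)&(P[...,1]<.02)&(P[...,1]>-.14)&(abs(P[...,0]-.571)<.08)).astype(np.uint8)
    def comp(m):
        k,l,st,_=cv2.connectedComponentsWithStats(m); return (l==1+np.argmax(st[1:,4])).astype(np.uint8)
    m=comp(m); cs,h=cv2.findContours(m,cv2.RETR_CCOMP,cv2.CHAIN_APPROX_NONE)
    cs=sorted(cs,key=cv2.contourArea)[-2:]
    q=[(plane(c,k.reshape(-1,2).astype(float),.064)[:,:2]*1000).astype(np.float32) for k in cs]
    print(n,"block outer",cv2.minAreaRect(q[1])); print("   hole",cv2.fitEllipse(q[0]))
    m=(roi&(abs(P[...,2]-.008)<.004)&(S<70)&(V>90)).astype(np.uint8); m=comp(m)
    ys,xs=np.where(m); q=plane(c,np.c_[xs,ys].astype(float),.008)
    print("   plate",cv2.minAreaRect((q[:,:2]*1000).astype(np.float32)))
    org=(H<13)&(S>190)&(V>100)&roi&(abs(P[...,2]-.052)<.004)
    ys,xs=np.where(org); q=plane(c,np.c_[xs,ys].astype(float),.052)[:,:2]; 
    w,v=np.linalg.eigh(np.cov((q-q.mean(0)).T)); print("   bar dir",v[:,1],np.degrees(np.arctan2(v[1,1],v[0,1])),q.mean(0))
    # rails: dark pts
c=D["top"];P=cloud(c)
for nm,x0,x1,y0,y1 in(("off",.63,.75,.0,.13),("jar",.63,.76,-.15,-.04),("brush",.45,.7,-.22,-.13)):
    m=(P[...,0]>x0)&(P[...,0]<x1)&(P[...,1]>y0)&(P[...,1]<y1)&(P[...,2]>.008); p=P[m]; print(nm,p.min(0),p.max(0))
```

```text
top block outer ((572.0521850585938, -64.15457916259766), (129.9414520263672, 130.05426025390625), 2.4544641971588135)
   hole ((572.0887451171875, -63.79962921142578), (92.50970458984375, 92.82513427734375), 58.74276351928711)
   plate ((568.71875, 6.086578369140625), (158.75929260253906, 308.22857666015625), 2.4182705879211426)
   bar dir [-0.8537  0.5207] 148.6195189558107 [ 0.5716 -0.063 ]
side block outer ((571.7225952148438, -64.66460418701172), (134.0450897216797, 133.87611389160156), 2.301257848739624)
   hole ((571.3613891601562, -65.36369323730469), (90.07203674316406, 92.27079772949219), 46.65757369995117)
   plate ((569.8904418945312, 5.6860198974609375), (159.54122924804688, 310.4035339355469), 2.262310028076172)
   bar dir [-0.8014  0.5981] 143.26529942992954 [ 0.5722 -0.0625]
off [0.6301 0.0004 0.008 ] [0.74   0.1273 0.0634]
jar [ 0.63   -0.1457  0.008 ] [ 0.7327 -0.0418  0.0873]
brush [ 0.4973 -0.2199  0.008 ] [ 0.6996 -0.13    0.064 ]
```

View pics/topz.png

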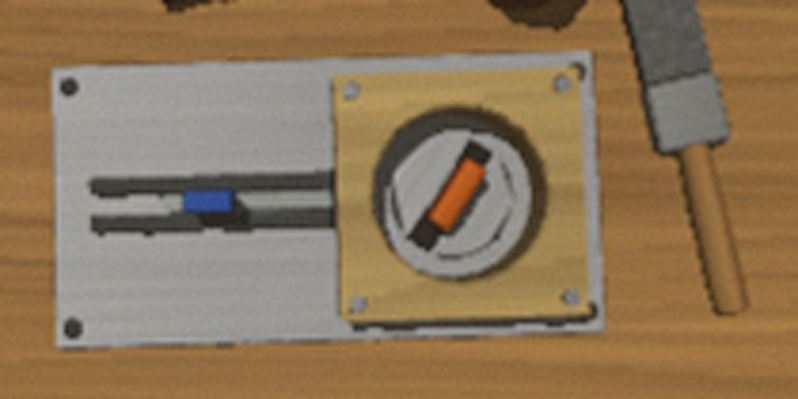

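The measurements agree with each other. The well is at (0.572, -0.064), the unit's yaw is 2.4° (its y axis points at 92.4°) and the bar is at 148.4°, so the hub is at about 56°. The fin is about 133.7 mm from the axis. I'll turn the hub -56° to 0.

```bash
cat > d.py <<'E'
import sys,numpy as np
from bench import env
from scipy.spatial.transform import Rotation as R
def delta(pos,yaw_y):
    s=env.observe(); Rm=R.from_rotvec(s["tool_rot"]).as_matrix()
    y=np.array([np.cos(np.radians(yaw_y)),np.sin(np.radians(yaw_y)),0]); z=np.array([0,0,-1.]); x=np.cross(y,z)
    Rt=np.c_[x,y,z]
    rv=np.degrees(R.from_matrix(Rm.T@Rt).as_rotvec()); sh=Rm.T@(np.array(pos)-s["tool_pos"])*100
    print("t",round(s["time"],2),"turn",rv.round(2),"shift cm",sh.round(2),"pos",s["tool_pos"].round(4),"yaw",np.degrees(np.arctan2(Rm[1,1],Rm[0,1])).round(2),"tiltz",Rm[:,2].round(4),"w",round(s["grip_width"],4),"F",s["contact_force"].round(1))
if __name__=="__main__":
    a=[float(v) for v in sys.argv[1:]]; delta(a[:3],a[3])
E
python3 d.py .572 -.0635 .19 58.4
```

```text
t 0.15 turn [-0.08 -0.01  9.84] shift cm [-55.49 -39.65   4.1 ] pos [0.2036 0.5105 0.2307] yaw 68.24 tiltz [-8.0e-04 -1.2e-03 -1.0e+00] w 0.0855 F [-0.6  1.  -0.4]
```

```bash
python3 -m handwheel '[[0,0,3,-4,-2.9,0.3,-0.2],[0,0,6,-8,-5.8,0.6,-0.2],[0,0,9.8,-12,-8.6,0.9,-0.2],[0,0,9.8,-16,-11.5,1.2,-0.2],[0,0,9.8,-20,-14.4,1.5,-0.2]]' 40; python3 d.py .572 -.0635 .19 58.4
```

```text
time: 0.65
tool_pos: [0.3367, 0.3013, 0.2161]
tool_rot: [0.854, 3.023, 0.0]
contact_force: [1.2, 0.9, -0.4]
grip_width: 0.0343
t 0.65 turn [0.   0.   0.07] shift cm [-39.13 -18.78   2.61] pos [0.3367 0.3013 0.2161] yaw 58.47 tiltz [ 1.e-04  0.e+00 -1.e+00] w 0.0343 F [ 1.2  0.9 -0.4]
```

```bash
python3 -m handwheel '[[0,0,0,-4.4,-2.1,0.3,-0.2],[0,0,0,-8.8,-4.2,0.6,-0.2],[0,0,0,-13.2,-6.3,0.9,-0.2],[0,0,0,-17.6,-8.4,1.2,-0.2],[0,0,0,-22,-10.5,1.5,-0.2]]'; python3 d.py .572 -.0635 .19 58.4
```

```text
time: 1.15
tool_pos: [0.4694, 0.0964, 0.2012]
tool_rot: [-0.855, -3.023, -0.0]
contact_force: [1.1, 0.5, -0.2]
grip_width: 0.0344
t 1.15 turn [ 0.01 -0.    0.02] shift cm [-17.12  -8.25   1.11] pos [0.4694 0.0964 0.2012] yaw 58.42 tiltz [ 0.e+00  2.e-04 -1.e+00] w 0.0344 F [ 1.1  0.5 -0.2]
```

```bash
python3 -m handwheel '[[0,0,0,-4.3,-2.1,0.3,-0.2],[0,0,0,-8.6,-4.2,0.6,-0.2],[0,0,0,-12.9,-6.2,0.9,-0.2],[0,0,0,-17.1,-8.2,1.1,-0.2],[0,0,0,-17.1,-8.2,1.1,-0.2]]'; python3 d.py .572 -.0635 .19 58.4
python3 - <<'E'
from bench import cams
import cv2,pickle
from h import *
c=cams.camera("wrist"); pickle.dump(c,open("c1.pkl","wb")); cv2.imwrite("pics/w1.png",c["color"][:,:,::-1])
print(proj(c,[[.572,-.064,.064],[.572,-.064,.052],[.5657,.0698,.063]]))
E
```

```text
time: 1.65
tool_pos: [0.574, -0.0664, 0.1892]
tool_rot: [0.861, 3.02, -0.003]
contact_force: [0.1, 0.5, 0.3]
grip_width: 0.0341
t 1.65 turn [-0.07  0.09 -0.24] shift cm [ 0.32  0.14 -0.08] pos [ 0.574  -0.0664  0.1892] yaw 58.16 tiltz [ 7.0e-04 -1.9e-03 -1.0e+00] w 0.0341 F [0.1 0.5 0.3]
[[320.0475163  186.75669649]
 [320.00972829 183.67058289]
 [458.33468323  94.27947066]]
```

View pics/w1.png

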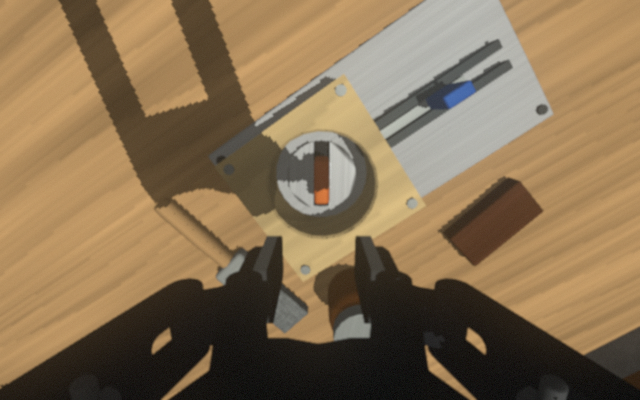

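The wrist view shows the bar vertical at column 321, rows 141-205, square to the jaws. The fin is at (459,95), against a predicted (458,94). I'll take one refinement from this view and then go down.

```bash
python3 - <<'E'
import pickle
from h import *
np.set_printoptions(precision=4,suppress=True)
c=pickle.load(open("c1.pkl","rb")); P=cloud(c); hsv=cv2.cvtColor(c["color"],cv2.COLOR_RGB2HSV); H,S,V=[hsv[...,i].astype(int) for i in range(3)]
m=((H<14)|(H>172))&(S>130)&(V>40); m[:130]=0;m[215:]=0;m[:,:305]=0;m[:,340:]=0
ys,xs=np.where(m); q=plane(c,np.c_[xs,ys].astype(float),.052)[:,:2]
print("bar",m.sum(),cv2.minAreaRect((q*1000).astype(np.float32)),np.nanmedian(P[m],0))
w,v=np.linalg.eigh(np.cov((q-q.mean(0)).T)); print(np.degrees(np.arctan2(v[1,1],v[0,1]))%180)
m=(H>100)&(H<130)&(S>120)&(abs(P[...,2]-.063)<.004); ys,xs=np.where(m); q=plane(c,np.c_[xs,ys].astype(float),.063)[:,:2]
print("fin",m.sum(),cv2.minAreaRect((q*1000).astype(np.float32)))
E
python3 d.py .572 -.0637 .10 58.3
```

```text
bar 590 ((569.935791015625, -61.76832580566406), (12.4780912399292, 41.524051666259766), 58.6818962097168) [ 0.5707 -0.0621  0.052 ]
148.40821687684107
fin 394 ((565.62109375, 70.35599517822266), (10.227551460266113, 24.731426239013672), 1.771058201789856)
t 1.7 turn [-0.03 -0.06 -0.08] shift cm [ 0.02 -0.01  8.92] pos [ 0.5723 -0.0637  0.1892] yaw 58.22 tiltz [-0.0011  0.     -1.    ] w 0.0343 F [-1.  -0.2 -0. ]
```

```bash
python3 -m handwheel '[[0,0,0,0,0,3,-0.2],[0,0,0,0,0,6,-0.2],[0,0,0,0,0,9,-0.2],[0,0,0,0,0,11,-0.2],[0,0,0,0,0,11.5,-0.2]]'; python3 d.py .5718 -.0637 .023 58.3
```

```text
time: 2.2
tool_pos: [0.5689, -0.0592, 0.0728]
tool_rot: [-0.851, -3.018, -0.001]
contact_force: [-0.7, 0.9, 0.1]
grip_width: 0.034
t 2.2 turn [-0.07 -0.32  0.2 ] shift cm [-0.51 -0.23  4.98] pos [ 0.5689 -0.0592  0.0728] yaw 58.5 tiltz [-0.0055  0.0019 -1.    ] w 0.034 F [-0.7  0.9  0.1]
```

```bash
python3 -m handwheel '[[0,0,0,0,0,0,-0.2],[0,0,0,0,0,0,-0.2]]'; python3 d.py .5718 -.0637 .023 58.3
```

```text
time: 2.4
tool_pos: [0.5722, -0.0608, 0.0766]
tool_rot: [0.853, 3.022, 0.0]
contact_force: [0.4, 0.0, -0.4]
grip_width: 0.0341
t 2.4 turn [0.03 0.1  0.17] shift cm [-0.11 -0.27  5.36] pos [ 0.5722 -0.0608  0.0766] yaw 58.47 tiltz [ 1.8e-03 -5.0e-04 -1.0e+00] w 0.0341 F [ 0.4  0.  -0.4]
```

```bash
python3 -m handwheel '[[0,0,0,0,0,0,-0.2],[0,0,0,0,0,0,-0.2],[0,0,0,0,0,0,-0.2]]'; python3 d.py .5718 -.0637 .023 58.3
```

```text
time: 2.7
tool_pos: [0.572, -0.0612, 0.0761]
tool_rot: [0.854, 3.022, -0.0]
contact_force: [0.9, -0.4, -0.3]
grip_width: 0.0338
t 2.7 turn [0.02 0.08 0.14] shift cm [-0.11 -0.23  5.31] pos [ 0.572  -0.0612  0.0761] yaw 58.44 tiltz [ 1.4e-03 -4.0e-04 -1.0e+00] w 0.0338 F [ 0.9 -0.4 -0.3]
```

```bash
python3 -m handwheel '[[0,0,0,-0.1,-0.25,0,-0.2],[0,0,0,-0.1,-0.25,1.5,-0.2],[0,0,0,-0.1,-0.25,3,-0.2],[0,0,0,-0.1,-0.25,3.5,-0.2],[0,0,0,-0.1,-0.25,3.5,-0.2]]'; python3 d.py .5718 -.0637 .023 58.3
```

```text
time: 3.2
tool_pos: [0.5704, -0.0637, 0.0396]
tool_rot: [-0.854, -3.021, -0.0]
contact_force: [-0.0, 0.5, -0.1]
grip_width: 0.0339
t 3.2 turn [-0.03 -0.1   0.13] shift cm [-0.12  0.07  1.66] pos [ 0.5704 -0.0637  0.0396] yaw 58.43 tiltz [-1.8e-03  6.0e-04 -1.0e+00] w 0.0339 F [-0.   0.5 -0.1]
```

```bash
python3 -m handwheel '[[0,0,0,0,0,0.8,-0.2],[0,0,0,0,0,1.6,-0.2],[0,0,0,0,0,1.6,-0.2],[0,0,0,0,0,1.6,-0.2]]'; python3 d.py .5718 -.0637 .023 58.3
python3 - <<'E'
from bench import cams
import cv2
for n in("wrist","side"):
    c=cams.camera(n); im=c["color"][:,:,::-1]
    if n=="side": im=cv2.resize(im[140:310,230:430],None,fx=3.4,fy=3.4,interpolation=cv2.INTER_CUBIC)
    cv2.imwrite(f"pics/{n}2.png",im)
E
```

```text
time: 3.6
tool_pos: [0.5709, -0.0637, 0.0241]
tool_rot: [-0.854, -3.023, -0.0]
contact_force: [0.0, -0.7, 0.6]
grip_width: 0.0339
t 3.6 turn [-0.01 -0.03  0.14] shift cm [-0.08  0.04  0.11] pos [ 0.5709 -0.0637  0.0241] yaw 58.44 tiltz [-5.e-04  1.e-04 -1.e+00] w 0.0339 F [ 0.  -0.7  0.6]
```

View pics/wrist2.png

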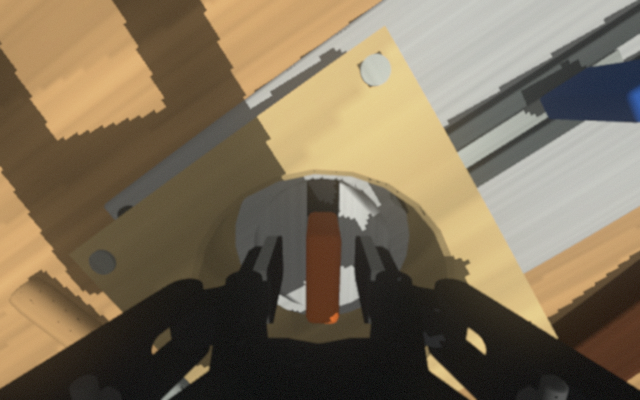

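View pics/side2.png

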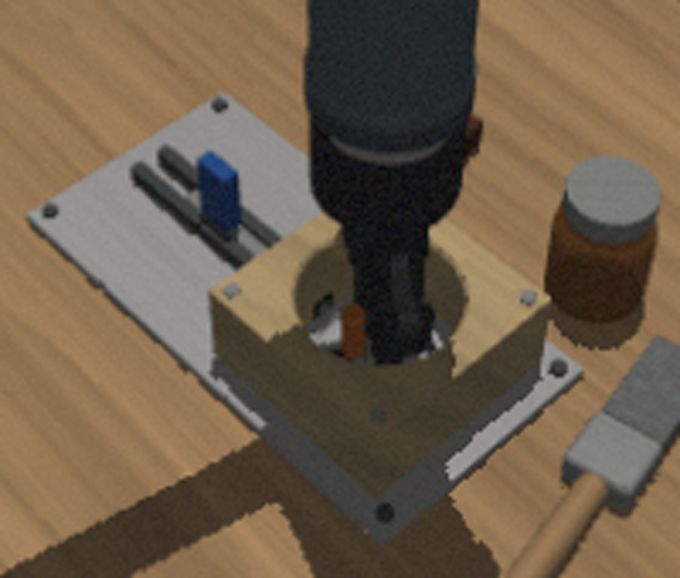

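The bar (columns 307-340) lies between the fingertips, whose inner edges are at about 281 and 357. The side view shows the hand inside the well with clearance. Next I close on the bar.

```bash
python3 -m handwheel '[[0,0,0,0,0,0,-0.7],[0,0,0,0,0,0,-1],[0,0,0,0,0,0,-1],[0,0,0,0,0,0,-1],[0,0,0,0,0,0,-1]]' 40; python3 d.py .5718 -.0637 .024 2.4
```

```text
time: 4.2
tool_pos: [0.572, -0.0626, 0.0249]
tool_rot: [0.854, 3.021, 0.003]
contact_force: [3.2, 6.0, 0.8]
grip_width: 0.0134
t 4.2 turn [ 0.15 -0.   56.02] shift cm [-0.04 -0.11  0.09] pos [ 0.572  -0.0626  0.0249] yaw 58.42 tiltz [ 0.0021  0.0013 -1.    ] w 0.0134 F [3.2 6.  0.8]
```

Gripped at 13.4 mm against a 14 mm bar. There is a small side load of 7 N, which I'll relieve with a 1 mm shift while turning.

```bash
python3 -m handwheel '[[0,0,4,0,0.1,0,-1],[0,0,11,0,0.1,0,-1],[0,0,18,0,0.1,0,-1],[0,0,25,0,0.1,0,-1],[0,0,32,0,0.1,0,-1]]'; python3 d.py .5718 -.0637 .024 2.4
```

```text
time: 4.7
tool_pos: [0.572, -0.0626, 0.0249]
tool_rot: [1.66, 2.666, 0.001]
contact_force: [0.0, 0.9, 2.0]
grip_width: 0.0133
t 4.7 turn [5.000e-02 1.000e-02 2.377e+01] shift cm [-0.09 -0.07  0.09] pos [ 0.572  -0.0626  0.0249] yaw 26.17 tiltz [ 9.e-04  1.e-04 -1.e+00] w 0.0133 F [0.  0.9 2. ]
```

```bash
python3 -m handwheel '[[0,0,7,0,0,0,-1],[0,0,14,0,0,0,-1],[0,0,20,0,0,0,-1],[0,0,24,0,0,0,-1],[0,0,24,0,0,0,-1]]'; python3 d.py .5718 -.0637 .024 2.4;  python3 -m handwheel '[[0,0,0,0,0,0,-1],[0,0,0,0,0,0,-1]]'; python3 d.py .5718 -.0637 .024 2.4
```

```text
time: 5.2
tool_pos: [0.5719, -0.0625, 0.0249]
tool_rot: [2.174, 2.267, 0.001]
contact_force: [-0.7, 3.8, 4.1]
grip_width: 0.0133
t 5.2 turn [ 0.04 -0.01  0.01] shift cm [-0.12 -0.01  0.09] pos [ 0.5719 -0.0625  0.0249] yaw 2.41 tiltz [ 6.e-04  3.e-04 -1.e+00] w 0.0133 F [-0.7  3.8  4.1]
time: 5.4
tool_pos: [0.5719, -0.0626, 0.0249]
tool_rot: [2.172, 2.27, 0.001]
contact_force: [-0.3, 2.4, 6.1]
grip_width: 0.0132
t 5.4 turn [ 0.04 -0.01  0.13] shift cm [-0.11 -0.01  0.09] pos [ 0.5719 -0.0626  0.0249] yaw 2.53 tiltz [ 7.e-04  3.e-04 -1.e+00] w 0.0132 F [-0.3  2.4  6.1]
```

The tool is at yaw 2.5°, against the unit's 2.4°. Release, lift straight out, then check.

```bash
python3 -m handwheel '[[0,0,0,0,0,0,-0.4],[0,0,0,0,0,0,-0.2],[0,0,0,0,0,0,-0.2],[0,0,0,0,0,-1,-0.2],[0,0,0,0,0,-3,-0.2]]'; python3 d.py .5657 .070 .12 2.4
```

```text
time: 5.9
tool_pos: [0.5703, -0.0626, 0.0535]
tool_rot: [-2.171, -2.266, 0.003]
contact_force: [-1.0, 0.2, 0.7]
grip_width: 0.0343
t 5.9 turn [-0.2  -0.06  0.04] shift cm [13.28  0.08 -6.63] pos [ 0.5703 -0.0626  0.0535] yaw 2.44 tiltz [-0.0035  0.001  -1.    ] w 0.0343 F [-1.   0.2  0.7]
```

```bash
python3 -m handwheel '[[0,0,0,0,0,-3,-0.2],[0,0,0,0,0,-6,-0.2],[0,0,0,0,0,-9,-0.2],[0,0,0,0,0,-9.5,-0.2],[0,0,0,0,0,-9.5,-0.2]]'; python3 d.py .5657 .070 .12 2.4
python3 - <<'E'
from bench import cams
import cv2,pickle
from h import *
for n in("wrist",):
    c=cams.camera(n); pickle.dump(c,open("c3.pkl","wb")); cv2.imwrite(f"pics/{n}3.png",c["color"][:,:,::-1])
P=cloud(c); hsv=cv2.cvtColor(c["color"],cv2.COLOR_RGB2HSV); H,S,V=[hsv[...,i].astype(int) for i in range(3)]
m=((H<14)|(H>172))&(S>130)&(V>40)&(abs(P[...,2]-.052)<.005)&(np.hypot(P[...,0]-.572,P[...,1]+.063)<.03)
ys,xs=np.where(m); q=plane(c,np.c_[xs,ys].astype(float),.052)[:,:2]
w,v=np.linalg.eigh(np.cov((q-q.mean(0)).T)); print("bar",m.sum(),q.mean(0),np.degrees(np.arctan2(v[1,1],v[0,1]))%180,cv2.minAreaRect((q*1000).astype(np.float32)))
m=(H>100)&(H<130)&(S>120)&(abs(P[...,2]-.063)<.004); ys,xs=np.where(m); q=plane(c,np.c_[xs,ys].astype(float),.063)[:,:2]
print("fin",m.sum(),cv2.minAreaRect((q*1000).astype(np.float32)))
E
```

```text
time: 6.4
tool_pos: [0.5724, -0.0632, 0.151]
tool_rot: [2.171, 2.266, 0.002]
contact_force: [0.5, -0.4, 0.9]
grip_width: 0.0343
t 6.4 turn [0.18 0.07 0.05] shift cm [13.34 -0.11  3.09] pos [ 0.5724 -0.0632  0.151 ] yaw 2.45 tiltz [ 0.0032 -0.001  -1.    ] w 0.0343 F [ 0.5 -0.4  0.9]
bar 790 [ 0.5717798  -0.06109775] 92.65132181372084 ((571.6564331054688, -61.20883560180664), (12.498839378356934, 38.35369110107422), 2.829179048538208)
fin 398 ((566.6524047851562, 64.45263671875), (11.02749252319336, 13.645861625671387), 2.552062749862671)
```

View pics/wrist3.png

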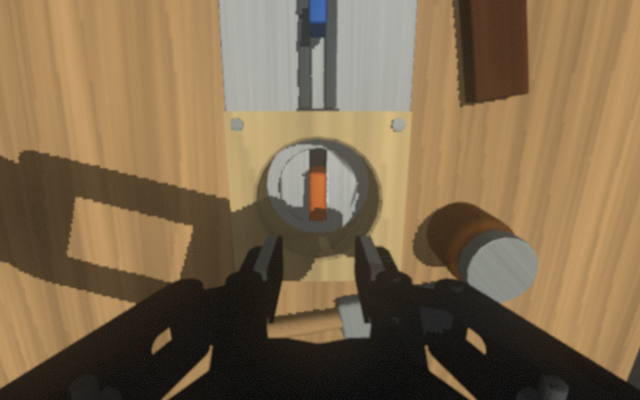

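The bar stands vertical at column 318 and in line with the bolt, at 92.65° against 92.4°. Next is the fin.

```bash
python3 -m handwheel '[[0,0,0,4,0,0.5,-0.2],[0,0,0,8.5,0,1.5,-0.2],[0,0,0,12,-0.05,2.5,-0.2],[0,0,0,13.3,-0.05,3,-0.2],[0,0,0,13.3,-0.05,3,-0.2]]'; python3 -m handwheel '[[0,0,0,0,0,0,-0.2],[0,0,0,0,0,0,-0.2]]'; python3 d.py .5663 .070 .030 2.4
```

```text
time: 6.95
tool_pos: [0.5637, 0.0716, 0.1172]
tool_rot: [-2.168, -2.269, 0.004]
contact_force: [-0.5, -0.1, -0.1]
grip_width: 0.0343
time: 7.15
tool_pos: [0.5659, 0.0685, 0.1194]
tool_rot: [2.175, 2.266, -0.0]
contact_force: [-0.8, 0.4, -0.1]
grip_width: 0.0344
t 7.15 turn [ 0.02  0.03 -0.03] shift cm [0.15 0.04 8.94] pos [0.5659 0.0685 0.1194] yaw 2.37 tiltz [ 4.e-04 -6.e-04 -1.e+00] w 0.0344 F [-0.8  0.4 -0.1]
```

```bash
python3 -m handwheel '[[0,0,0,0.15,0,2.5,-0.2],[0,0,0,0.15,0,5,-0.2],[0,0,0,0.15,0,7.5,-0.2],[0,0,0,0.15,0,8.9,-0.2],[0,0,0,0.15,0,8.9,-0.2]]';  python3 -m handwheel '[[0,0,0,0,0,0,-0.2],[0,0,0,0,0,0,-0.2]]'; python3 d.py .5663 .070 .030 2.4
```

```text
time: 7.65
tool_pos: [0.5642, 0.0704, 0.0286]
tool_rot: [-2.174, -2.265, 0.004]
contact_force: [-0.9, 0.1, -0.7]
grip_width: 0.0345
time: 7.85
tool_pos: [0.5666, 0.0711, 0.0317]
tool_rot: [2.173, 2.266, 0.003]
contact_force: [-0.3, -0.4, 1.1]
grip_width: 0.0342
t 7.85 turn [0.15 0.02 0.02] shift cm [-0.11 -0.04  0.17] pos [0.5666 0.0711 0.0317] yaw 2.42 tiltz [ 2.6e-03 -2.0e-04 -1.0e+00] w 0.0342 F [-0.3 -0.4  1.1]
```

Run:
```python
from bench import cams
import cv2
for n in("wrist","side"):
    c=cams.camera(n); im=c["color"][:,:,::-1]
    if n=="side": im=cv2.resize(im[140:310,230:430],None,fx=3.4,fy=3.4,interpolation=cv2.INTER_CUBIC)
    cv2.imwrite(f"pics/{n}4.png",im)
```

```text
(no output)
```

View pics/wrist4.png

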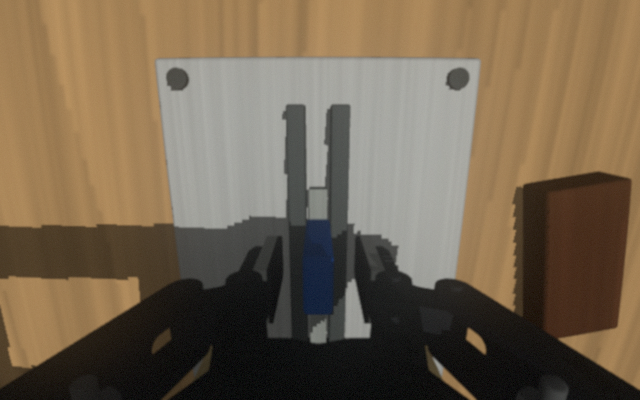

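View pics/side4.png

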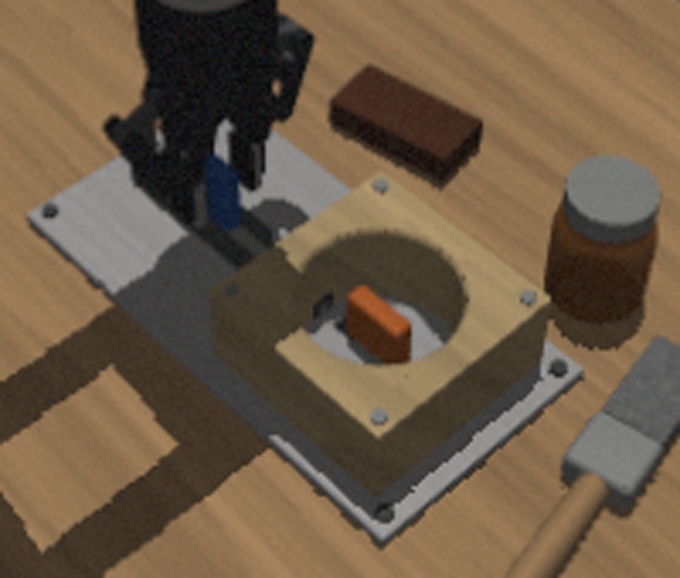

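The fin (columns 304-333) is between the pads. The side view shows the bar in line with the bolt. I close, then slide about 26 mm along the tool's -x.

```bash
python3 -m handwheel '[[0,0,0,0,0,0,-0.7],[0,0,0,0,0,0,-1],[0,0,0,0,0,0,-1],[0,0,0,0,0,0,-1],[0,0,0,0,0,0,-1]]' 40; python3 d.py .5663 .070 .030 2.4; python3 -m handwheel '[[0,0,0,-0.5,0,0,-1],[0,0,0,-1.0,0,0,-1],[0,0,0,-1.5,0,0,-1],[0,0,0,-2.0,0,0,-1],[0,0,0,-2.0,0,0,-1]]'; python3 d.py .5663 .070 .030 2.4
```

```text
time: 8.45
tool_pos: [0.5663, 0.0716, 0.0311]
tool_rot: [2.173, 2.267, 0.002]
contact_force: [1.4, 1.0, 5.6]
grip_width: 0.0113
t 8.45 turn [0.11 0.01 0.04] shift cm [-0.16 -0.    0.11] pos [0.5663 0.0716 0.0311] yaw 2.44 tiltz [ 0.002 -0.    -1.   ] w 0.0113 F [1.4 1.  5.6]
time: 8.95
tool_pos: [0.5671, 0.0511, 0.0311]
tool_rot: [2.173, 2.267, 0.002]
contact_force: [0.9, -0.8, 5.1]
grip_width: 0.0116
t 8.95 turn [0.11 0.02 0.03] shift cm [ 1.9  -0.    0.11] pos [0.5671 0.0511 0.0311] yaw 2.43 tiltz [ 1.9e-03 -3.0e-04 -1.0e+00] w 0.0116 F [ 0.9 -0.8  5.1]
```

```bash
python3 -m handwheel '[[0,0,0,-0.3,0,0,-1],[0,0,0,-0.5,0,0,-1],[0,0,0,-0.6,0,0,-1],[0,0,0,-0.6,0,0,-1]]'; python3 d.py .5663 .070 .030 2.4; python3 -m handwheel '[[0,0,0,-0.2,0,0,-1],[0,0,0,-0.2,0,0,-1]]'; python3 d.py .5663 .070 .030 2.4
```

```text
time: 9.35
tool_pos: [0.5673, 0.046, 0.0311]
tool_rot: [2.173, 2.267, 0.003]
contact_force: [2.1, 3.1, 6.2]
grip_width: 0.0112
t 9.35 turn [ 0.12 -0.04  0.03] shift cm [ 2.4  -0.    0.11] pos [0.5673 0.046  0.0311] yaw 2.43 tiltz [ 2.e-03  8.e-04 -1.e+00] w 0.0112 F [2.1 3.1 6.2]
time: 9.55
tool_pos: [0.5673, 0.046, 0.0311]
tool_rot: [-2.174, -2.267, -0.006]
contact_force: [0.8, 10.6, 5.3]
grip_width: 0.0113
t 9.55 turn [ 0.12 -0.2   0.01] shift cm [ 2.4  -0.    0.12] pos [0.5673 0.046  0.0311] yaw 2.41 tiltz [ 0.002   0.0035 -1.    ] w 0.0113 F [ 0.8 10.6  5.3]
```

It moved 25.6 mm and met a stop. I'll push a little harder to confirm it is the end stop, then release and look.

```bash
python3 -m handwheel '[[0,0,0,-0.2,0,0,-1],[0,0,0,-0.2,0,0,-1],[0,0,0,-0.2,0,0,-1]]'; python3 d.py .5663 .070 .030 2.4; python3 -m handwheel '[[0,0,0,0.3,0,0,-1],[0,0,0,0.3,0,0,-0.5],[0,0,0,0.3,0,0,-0.2],[0,0,0,0.3,0,0,-0.2],[0,0,0,0.3,0,-2,-0.2]]'; python3 d.py .5663 .0445 .20 2.4
```

```text
time: 9.85
tool_pos: [0.5673, 0.0459, 0.0311]
tool_rot: [-2.172, -2.266, -0.009]
contact_force: [2.2, 19.4, 7.3]
grip_width: 0.0113
t 9.85 turn [ 0.13 -0.33  0.02] shift cm [2.41 0.   0.13] pos [0.5673 0.0459 0.0311] yaw 2.42 tiltz [ 0.0021  0.0058 -1.    ] w 0.0113 F [ 2.2 19.4  7.3]
time: 10.35
tool_pos: [0.5639, 0.0443, 0.0477]
tool_rot: [-2.171, -2.264, 0.006]
contact_force: [-1.0, 0.4, -0.0]
grip_width: 0.0343
t 10.35 turn [-0.38 -0.05  0.  ] shift cm [  0.02   0.14 -15.23] pos [0.5639 0.0443 0.0477] yaw 2.4 tiltz [-6.6e-03  6.0e-04 -1.0e+00] w 0.0343 F [-1.   0.4 -0. ]
```

```bash
python3 -m handwheel '[[0,0,0,0,0,-4,-0.2],[0,0,0,0,0,-8,-0.2],[0,0,0,0,0,-12,-0.2],[0,0,0,0,0,-12,-0.2],[0,0,0,0,0,-12,-0.2]]'
python3 - <<'E'
from bench import cams
from h import *
for n in("wrist","side"):
    c=cams.camera(n); im=c["color"][:,:,::-1]
    P=cloud(c); hsv=cv2.cvtColor(c["color"],cv2.COLOR_RGB2HSV); H,S,V=[hsv[...,i].astype(int) for i in range(3)]
    m=(H>100)&(H<130)&(S>120)&(abs(P[...,2]-.063)<.004)&(abs(P[...,0]-.567)<.03)&(abs(P[...,1]-.05)<.05)
    ys,xs=np.where(m); q=plane(c,np.c_[xs,ys].astype(float),.063)[:,:2]
    print(n,"fin",m.sum(),cv2.minAreaRect((q*1000).astype(np.float32)))
    m=((H<14)|(H>172))&(S>130)&(V>40)&(abs(P[...,2]-.052)<.005)&(np.hypot(P[...,0]-.572,P[...,1]+.063)<.03)
    ys,xs=np.where(m); q=plane(c,np.c_[xs,ys].astype(float),.052)[:,:2]
    print("  bar",m.sum(),cv2.minAreaRect((q*1000).astype(np.float32)))
    if n=="side": im=cv2.resize(im[140:310,230:430],None,fx=3.4,fy=3.4,interpolation=cv2.INTER_CUBIC)
    cv2.imwrite(f"pics/{n}5.png",im)
E
```

```text
time: 10.85
tool_pos: [0.5669, 0.0441, 0.1711]
tool_rot: [2.173, 2.266, 0.002]
contact_force: [0.1, -0.1, 0.0]
grip_width: 0.0342
wrist fin 401 ((567.263427734375, 46.128196716308594), (10.514223098754883, 23.90976333618164), 2.4742603302001953)
  bar 537 ((572.3876342773438, -60.355247497558594), (13.124947547912598, 41.11438751220703), 2.44559907913208)
side fin 62 ((566.3548583984375, 41.283538818359375), (12.68764877319336, 25.716625213623047), 2.868616819381714)
  bar 140 ((571.1751098632812, -65.35322570800781), (15.731973648071289, 40.10883331298828), 2.430917978286743)
```

View pics/wrist5.png

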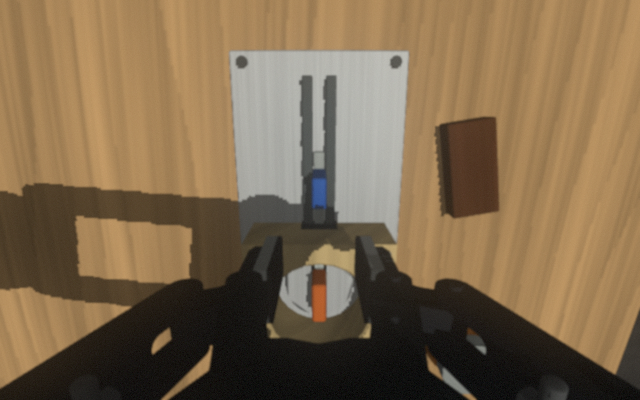

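View pics/side5.png

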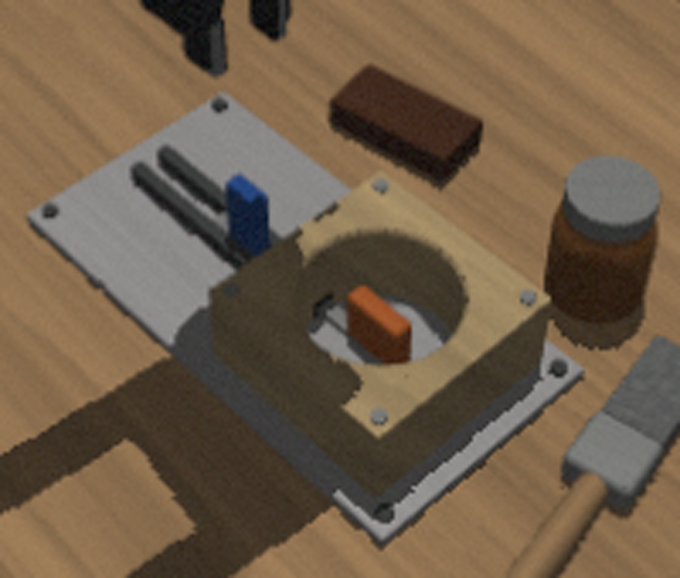

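The fin is 106.6-106.8 mm from the bar's centre in both views, against 108 nominal when home. The bar is in line, the bystanders are untouched and the hand is clear.

```bash
python3 -c "
from bench import job; print(job.finish_job())"
```

```text
the job is handed in; nothing more can be done
None
```

The hub is turned to angle 0, with a slot facing the bolt, and the bolt is slid home into that slot. I handed the job in at about 11 s.

- **Hub:** I gripped the orange bar and turned it about 56° clockwise. Afterwards the bar measured 92.65° (world) against 92.4° for the unit's y axis, well inside the 0.1 rad tolerance.
- **Bolt:** I slid it 25.6 mm by the blue fin. It then held still while the push force rose to about 19 N, so I took that as the end stop. No jam showed at the hub's rim.
- **Last pictures (wrist and side):** The fin was 106.6–106.8 mm from the bar's centre, against 108 mm nominal when home. That 1.3 mm difference is within the camera calibration of about 2 mm.
- **Surroundings:** The jar, offcut and brush look unmoved in the last pictures, though I did not measure them again. The hand was open, with its tips about 0.17 m above the bench and touching nothing.

No check failed. The arm overshot by about 3 mm on quick moves, so I let it settle and corrected before descending into the well and closing on the fin.

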